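Lock the extractor's filter cover and test-run it with the foot switch

TASK

The spray extractor box has a new filter and its cover is still sprung up at the front: push the red wing stud down as far as it goes, turn it a quarter turn clockwise and let go, so that the cover stays locked down flush. Then test-run the fan: press the pedal of the blue foot switch right down to its stop, keep it down for at least one second, and let it come back up. Leave the paint jars, the tape, the sanding stick and the cutters where they lie.

Things in the scene. Friction and masses are not known exactly. Their poses are not given: they have to be found in the camera images.
- stud_wing (a point): Red wing of the quarter-turn stud in the front of the cover: an upright bar 60 mm long, 14 mm thick, its top 38 mm above the cover, on a flat steel disc 44 mm across, 4 mm thick. Point on the stud's axis, 24 mm above the cover's plain top sheet: 146 mm above the bench while the cover is sprung up, 134 mm when it is flush. x axis along the wing, z up; it turns with the stud.
- stud (a joint): Stud angle, rad: 0 unlocked (wing along the extractor's x axis), 1.57 locked, clockwise seen from above (wing ends point at the green dots); end stop 1.62. The cover goes down with it: 9 N at flush (12 mm), 13 N at the stop, 18 mm below the start. It turns, easily, only while held flush or lower (15 mm down is safe): higher up a key under the cover sits in a slot. Let go when turned, it stays.
- extractor: Downdraft spray extractor: light grey steel box 300 (x) x 360 (y) x 110 mm high with an aluminium grille cover, hinged along the rear, over a white filter; fixed. Origin on the bench below the stud's axis; x axis to the rear (black duct spigot). It reaches from x = -45 mm (front, towards the robot) to 255 mm (spigot 305), y = -180 to 180. It stands left or right, the foot switch on the other side.
- pedal_pad (a point): Press point on the foot switch's pedal: on the rubber top, mid-width, 32 mm short of the free toe edge, about 86 mm above the bench when released; nothing stands above it. The pedal is a plate 156 x 88 mm with a black ribbed rubber pad and yellow toe edge, hinged at the heel (the end nearer the robot); its toe stands up by 0.25 rad when released.
- pedal (a joint): Angle of the pedal, rad: 0 released (sprung up), 0.20 down on its stop; the hinge is 115 mm from the press point, which goes down by 22 mm (and 5 mm towards the toe). It takes about 5 N at the press point to start and about 12 N at the stop; the spring brings it back up when let go.
- footswitch: Foot switch, a blue cast base 180 mm by 112 mm with the pedal on it, fixed; it has been stood on the bench. Origin on the bench right below the press point; x axis from heel to toe, y axis across the pedal. The base reaches from x = -135 to 45 mm.
- jar_rust_mid (a point): Paint jar, 44 mm across and 58 mm high, rust brown with a white cap, loose, beyond the foot switch's toe. Point at its centre.
- jar_grey_mid (a point): Paint jar, 44 mm across and 58 mm high, grey with a black cap, loose, beyond the foot switch's toe. Point at its centre.
- tape_mid (a point): Roll of yellow masking tape lying flat, 88 mm across and 26 mm high, loose, in front of the extractor. Point at its centre.
- sanding_mid (a point): Grey sanding stick, 180 by 28 by 5 mm, lying loose in front of the extractor. Point at its centre.
- jar_olive_mid (a point): Paint jar, 44 mm across and 58 mm high, olive with a white cap, loose, beside the foot switch. Point at its centre.
- cutters_mid (a point): Side cutters with red handles, 150 mm long, 14 mm high, lying loose beside the foot switch. Point near the pivot, at half height.

How it is judged:
On the way, in this order (a step that is already met when the one before it is completed fails the run):
1. the cover is locked down flush: the stud is turned past 1.35 rad and the cover is within 3 mm of flush at the stud, with the robot off the stud (value of joint stud above 1.35 rad and z of stud_wing in the frame of extractor between 0.131 and 0.137 m and contact force between each of the arm, the fingers and extractor below 0.1 N), for 0.2 s.
2. the pedal is held down on its stop (within 0.02 rad) for one second (value of joint pedal above 0.18 rad), for 1 s.
At the end, for the whole second after the job is handed in: The stud is turned to within 0.22 rad of its locked position, the cover is flush (within 3 mm at the stud), and the pedal is back up (within 0.03 rad) (value of joint stud above 1.35 rad and z of stud_wing in the frame of extractor between 0.131 and 0.137 m and value of joint pedal below 0.03 rad); the robot touches nothing.
It fails at once if the stud is forced round (turned by more than 0.15 rad) while it stands 4 mm or more above its locked height (value of joint stud above 0.15 rad and z of stud_wing in the frame of extractor above 0.138 m).
It fails at once if a paint jar is shifted by more than 25 mm (distance of any of jar_rust_mid, jar_grey_mid, jar_olive_mid from where it was at the start of the episode above 0.025 m).
It fails at once if the tape, the sanding stick or the cutters are shifted by more than 25 mm (distance of any of tape_mid, sanding_mid, cutters_mid from where it was at the start of the episode above 0.025 m).
It also fails if it takes over 48 s, if anything falls off the work surface, if the arm or the gripper's body presses on something with over 40 N, if the wrist force passes 120 N, or if a joint passes its speed limit or range.

ROBOT

A 7-joint arm with a two-finger parallel gripper is mounted at the origin on the work surface. World frame = base frame: x ahead of the robot, y to its left, z up, the work surface at z = 0. Lengths are in m, angles in rad, forces in N, time in s.
With the tool pointing down it reaches from about 0.4 to 0.85 m from the base axis. Payload 10.4 kg.
Tool frame: the origin (TCP) lies on the centre line of the jaws, within the pads' length; the fingertips stand 8 mm ahead of it and the grasp point (between the pads) lies 11 mm behind it; z points along the fingers, y is the direction in which the jaws open and shut (so a half turn about z gives the same grasp; the last joint's range is limited). The gripper opens to 85 mm and grips with 20 to 120 N. Pads are 22 mm wide; open, the fingers measure 114 mm over their backs; the gripper's body (76 mm by 85 mm) begins 54 mm behind the grasp point. The pads swing forward as they close: fully open they stand 13 mm farther back than shut.
Start: joints at [1.129, 0.332, -0.065, 1.46, 0.022, 1.35, -0.088], TCP at [0.254, -0.571, 0.239] pointing down, gripper open.
Joint ranges: [-2.6, 2.6], [-0.5, 2.12], [-1.47, 1.34], [0.16, 2.42], [-1.27, 4.41], [0.06, 2.06], [-2.6, 2.6]. Speed limits (rad/s): [2.22, 2.22, 2.79, 2.79, 3.14, 3.14, 3.14].

INTERFACE

Orientations are given as a unit quaternion [x, y, z, w].
In Python, from workcell import manip gives the robot as it stands.
- The arm moves only by the tool arm_command, never from a script. Its argument "targets" is text: rows parted by semicolons, each of 6 numbers parted by spaces: the shift along the tool's x, y, z in mm, then the turn, a rotation vector about the tool's x, y, z in rad. A call has 1 to 5 rows; each row shifts and turns the commanded pose from where the row before left it, along the tool's axes as they then stand; what a row does not reach is not made up. A row lasts 1/8 s, in which the tool goes at most 62.5 mm and 10.7 degrees, less where a joint would pass 70% of its speed; a pose out of reach is approached as far as the arm can. A call is refused whole if a number of a shift passes 62.5 or a number of a turn 0.188, either way. A call with a gripper value outside its range is refused whole. "grip" is the finger opening in mm, from 0 to 85.4, set as the call begins (left out, the last holds). The fingers move at their own pace and stop on an object; "squeeze" is the grip in N (left out, the last holds). Time passes only in rows, so rows that do not move let the fingers close. It gives the time, the measured TCP pose, the force and the opening at its end, in the units of the state.
- manip.get_obs(): the state, without advancing time (a new reading comes with each control period).
- manip.camera(name): name is "side" or "top" or "wrist"; returns a dict with "frame" (420x560x3 uint8, red, green, blue), "vertical_fov" (degrees; the focal length in pixels is half the picture's height over the tangent of half this angle, whatever the lens; pixels are square), "cx", "cy" (the principal point, pixels), "distortion" ([k1, k2, p1, p2, k3] as OpenCV has them; the pictures are not rectified), "rvec" (rotation vector, rad) and "tvec" (3), from world to camera coordinates, as OpenCV has them. Camera axes: x right, y down, z forward; pixel columns grow to the right and rows downward; lengths in m; the calibration is good to about 2 mm. A picture is of the moment at which its call begins. There is no depth.
- manip.hand_in(): hands the job in, once; it reports no verdict.
Trained networks look in a picture, given as the dict that the camera call returned (one of the last four; its "shot" number tells which), for a name from the list of things; names that differ only in an ending like _2 or _b are one class to them, and where a whole thing is asked for, a point or a joint stands for the part that bears it (a point fixed in the world has none). Each returns a list of dicts, best first, with "p" (0 to 1); they miss things now and then, are a little off and sometimes report something else, mostly with a low value. They report only what shows in the picture. A call takes as long as a camera call.
- manip.search_frame(picture, name): "xyz" ([x, y, z] in m, in the coordinates of the camera as it stood for that picture, good to about 4 mm: the middle of the surface that is visible of it).
The state is a dict: "clock": time; "joint_pos": joint angles; "joint_velocities": joint speeds; "tau": joint torques, N m; "position": TCP position; "ee_rot": TCP orientation; "ft_force": force on the tool from outside, world axes, zero at the start; "torque": the same for the moment, N m; "grip_width": opening from 0.0 (shut) to 1.0 (fully open).
Only numpy, scipy, OpenCV 4.12 (cv2) and the standard library are available. Lean on these libraries where they do the work, as an engineer would, in place of code of your own. Each camera call takes 0.05 s, during which the arm holds its last target.

## Working session

There is one attempt and no reset: what is moved stays moved. The work goes in short steps, Python scripts to look and compute and a tool call to move; the robot and the scene stay as the last step left them, time stands still between calls to the robot, and variables do not carry over. Pictures are saved under pics/ and viewed, and the job is handed in when it is done.

Besides the shell and the picture viewer there is one more tool, called by a JSON object that holds its "op" and its "data", one argument or row to a line. arm_command: Moves the arm, as the interface text tells. Its arguments: {"type":"object","properties":{"targets":{"type":"string"},"grip":{"type":"number"},"squeeze":{"type":"number"}},"required":["targets"]}

```bash
mkdir -p pics; ls; cat > h.py <<'E'
import numpy as np, cv2
from workcell import manip
def R(c): return cv2.Rodrigues(np.array(c["rvec"],float))[0]
def K(c):
    f=c["frame"].shape[0]/2/np.tan(np.radians(c["vertical_fov"])/2)
    return np.array([[f,0,c["cx"]],[0,f,c["cy"]],[0,0,1.]])
def w(c,p): return R(c).T@(np.array(p)-np.array(c["tvec"]).ravel())
def pix(c,P): return cv2.projectPoints(np.array(P,float).reshape(-1,3),np.array(c["rvec"],float),np.array(c["tvec"],float),K(c),np.array(c["distortion"],float))[0].reshape(-1,2)
def onz(c,uv,z):
    n=cv2.undistortPoints(np.array(uv,float).reshape(-1,1,2),K(c),np.array(c["distortion"],float)).reshape(-1,2)
    o=w(c,[0,0,0]);out=[]
    for a in n:
        d=R(c).T@np.array([a[0],a[1],1]); out.append(o+d*(z-o[2])/d[2])
    return np.array(out)
def save(c,n): cv2.imwrite("pics/"+n,cv2.cvtColor(c["frame"],cv2.COLOR_RGB2BGR))
E
python3 - <<'E'
from h import *
np.set_printoptions(precision=4,suppress=True)
for n in ["top","side"]:
    c=manip.camera(n); save(c,n+"1.png")
    for t in ["stud_wing","extractor","pedal_pad","footswitch","jar_rust_mid","jar_grey_mid","tape_mid","sanding_mid","jar_olive_mid","cutters_mid"]:
        r=manip.search_frame(c,t)
        for q in r[:2]:
            P=w(c,q["xyz"]);print(n,t,round(q["p"],2),P,pix(c,P)[0])
o=manip.get_obs();print(o)
E
```

```text
pics
top stud_wing 0.79 [ 0.4815 -0.2337  0.1477] [397.4927 231.6904]
top stud_wing 0.16 [0.4313 0.2165 0.0654] [188.1255 248.8932]
top extractor 0.91 [ 0.588  -0.2231  0.1078] [388.2189 182.9312]
top pedal_pad 0.9 [0.4317 0.225  0.0714] [183.8258 248.7159]
top footswitch 0.94 [0.4343 0.2182 0.0674] [187.2674 247.596 ]
top jar_rust_mid 0.55 [0.592  0.174  0.0592] [210.1643 179.1712]
top jar_grey_mid 0.88 [0.5935 0.2642 0.0611] [170.8481 177.3949]
top tape_mid 0.69 [ 0.3654 -0.1578  0.026 ] [350.8606 281.5257]
top jar_olive_mid 0.86 [0.5187 0.1352 0.057 ] [225.9785 211.4927]
top cutters_mid 0.66 [0.3572 0.3239 0.0111] [146.0489 278.6029]
side stud_wing 0.68 [ 0.4714 -0.2394  0.142 ] [310.418  157.5789]
side extractor 0.81 [ 0.5733 -0.1488  0.1079] [272.2579 178.1719]
side extractor 0.56 [ 0.4727 -0.2369  0.1401] [309.8283 158.48  ]
side pedal_pad 0.84 [0.4279 0.2252 0.0746] [290.1944 291.5648]
side pedal_pad 0.61 [0.5923 0.1959 0.0395] [231.3217 276.9469]
side footswitch 0.56 [0.4264 0.2459 0.0552] [288.6915 303.3258]
side jar_rust_mid 0.89 [0.5904 0.1904 0.0403] [232.6653 275.2579]
s
[... 271 characters left out ...]
e_mid 0.48 [0.5195 0.1414 0.0557] [263.5761 262.7466]
side jar_olive_mid 0.33 [ 0.4746 -0.237   0.143 ] [309.3093 157.6305]
side cutters_mid 0.83 [0.3554 0.3232 0.0104] [310.384  348.5508]
{'clock': 1.1, 'joint_pos': array([ 1.1294,  0.3322, -0.0647,  1.4601,  0.0216,  1.3499, -0.0885]), 'joint_velocities': array([-0.0002,  0.0006, -0.0001,  0.0001,  0.0001,  0.0008,  0.0006]), 'tau': array([ -0.0005, -62.5223,   0.0485, -39.1823,   0.0165,   0.0018,
        -0.    ]), 'position': array([ 0.2542, -0.571 ,  0.2393]), 'ee_rot': array([0.9781, 0.2079, 0.    , 0.    ]), 'ft_force': array([-0.2646, -0.6069, -0.0498]), 'torque': array([ 0.036 , -0.05  ,  0.0017]), 'grip_width': 0.9985368985285771}
```

View images.

```bash
cd pics; python3 -c "
import cv2
a=cv2.imread('top1.png');cv2.imwrite('t1z.png',cv2.resize(a[130:330,110:510],(800,400),interpolation=cv2.INTER_CUBIC))
cv2.imwrite('t1s.png',cv2.resize(a[200:270,340:460],(800,467),interpolation=cv2.INTER_CUBIC))
cv2.imwrite('t1p.png',cv2.resize(a[200:310,120:260],(763,600),interpolation=cv2.INTER_CUBIC))"
```

```text
(no output)
```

View pics/t1z.png

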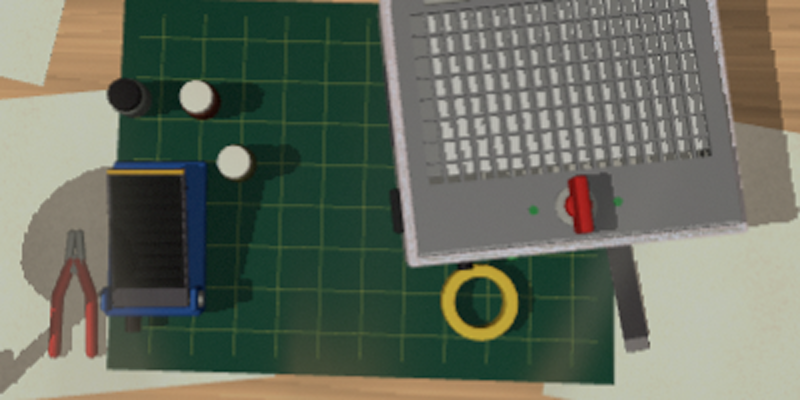

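View pics/t1s.png

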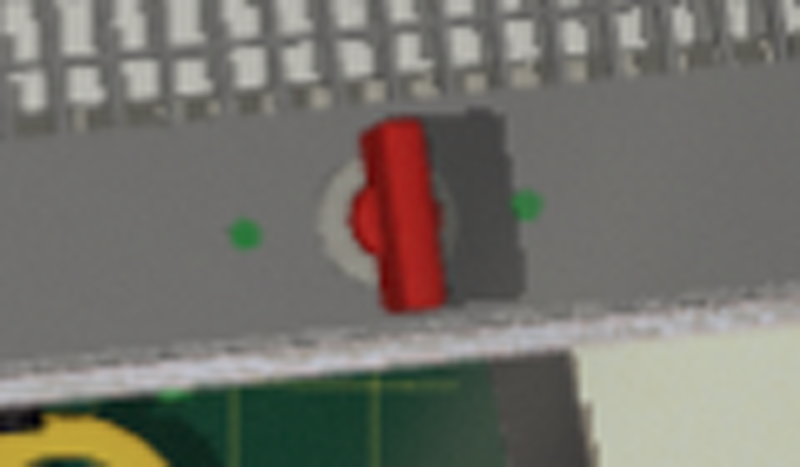

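View pics/t1p.png

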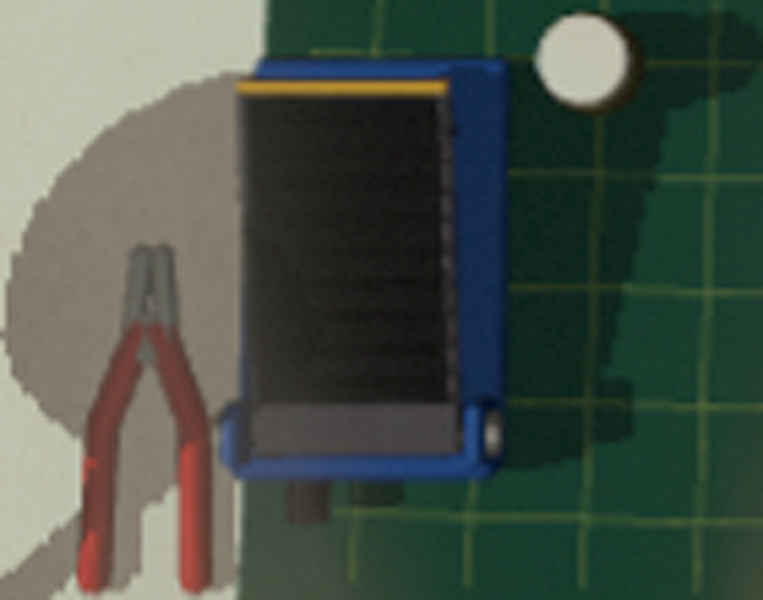

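View pics/side1.png

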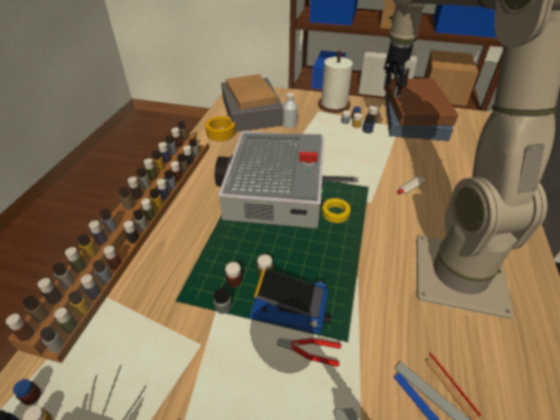

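```bash
python3 - <<'E'
from h import *
np.set_printoptions(precision=4,suppress=True)
c=manip.camera("top")
z=lambda x,y,s,ox,oy:(ox+(x+.5)/s-.5,oy+(y+.5)/s-.5)
s=800/120
d=onz(c,[z(246,235,s,340,200),z(527,206,s,340,200)],.122);print("dots",d,d.mean(0),"yaw x", np.arctan2(*( (d[0]-d[1])[:2][::-1]))-np.pi/2)
w_=onz(c,[z(408,122,s,340,200),z(414,307,s,340,200)],.160);print("wing",w_,w_.mean(0),np.linalg.norm(w_[0]-w_[1]),np.arctan2((w_[0]-w_[1])[1],(w_[0]-w_[1])[0]))
s=600/110
e=onz(c,[z(238,83,s,120,200),z(448,83,s,120,200)],.094);print("toe",e,e.mean(0),np.linalg.norm(e[0]-e[1]),np.arctan2((e[0]-e[1])[1],(e[0]-e[1])[0])-np.pi/2)
# base front edge (z~0.03?) corners
b=onz(c,[z(505,62,s,120,200),z(503,460,s,120,200)],.03);print(b,np.linalg.norm(b[0]-b[1]),np.arctan2((b[0]-b[1])[1],(b[0]-b[1])[0]))
h=onz(c,[z(243,83,s,120,200),z(250,405,s,120,200),z(448,83,s,120,200),z(457,405,s,120,200)],.08);print(h)
o=manip.get_obs();print(o["clock"])
E
```

```text
dots [[ 0.4741 -0.1958  0.122 ]
 [ 0.4859 -0.2851  0.122 ]] [ 0.48   -0.2404  0.122 ] yaw x 0.13136562684148156
wing [[ 0.5097 -0.2371  0.16  ]
 [ 0.4531 -0.2392  0.16  ]] [ 0.4814 -0.2381  0.16  ] 0.05669729775508519 0.03787697974801646
toe [[0.5055 0.269  0.094 ]
 [0.5079 0.184  0.094 ]] [0.5067 0.2265 0.094 ] 0.08504956917688143 0.027161955674013694
[[0.5206 0.171  0.03  ]
 [0.351  0.1651 0.03  ]] 0.16971724702603982 0.03466735581283706
[[0.5062 0.2706 0.08  ]
 [0.3755 0.2614 0.08  ]
 [0.5085 0.1864 0.08  ]
 [0.3777 0.1773 0.08  ]]
1.15
```

{"op": "arm_command", "data": {
  "targets": "34 -21 -2 0 0 0; 34 -21 -2 0 0 0; 34 -21 -2 0 0 0; 34 -21 -2 0 0 0; 34 -21 -2 0 0 0",
  "grip": 85
}}

```text
clock: 1.78
position: [0.3674, -0.4048, 0.2496]
ee_rot: [0.978, 0.208, 0.0, 0.0]
ft_force: [-0.1, -0.6, 0.0]
grip_width: 0.996
```

{"op": "arm_command", "data": {
  "targets": "34 -21 -2 0 0 0; 34 -21 -2 0 0 0; 34 -21 -2 0 0 0; 34 -21 -2 0 0 0; 34 -21 -2 0 0 0"
}}

```text
clock: 2.4
position: [0.48, -0.2398, 0.2596]
ee_rot: [0.978, 0.208, 0.0, 0.0]
ft_force: [0.2, -0.4, 0.9]
grip_width: 0.996
```

{"op": "arm_command", "data": {
  "targets": "0 0 0 0 0 -0.18; 0 0 0 0 0 -0.18; 0 0 0 0 0 -0.18; 0 0 0 0 0 -0.18; 0 0 0 0 0 -0.18"
}}

```text
clock: 3.02
position: [0.4794, -0.2409, 0.2594]
ee_rot: [0.789, 0.615, 0.0, 0.0]
ft_force: [0.1, 0.2, 0.4]
grip_width: 0.996
```

```bash
python3 - <<'E'
from h import *
np.set_printoptions(precision=4,suppress=True)
o=manip.get_obs();print(o)
E
```

```text
{'clock': 3.025, 'joint_pos': array([ 0.7492,  0.1525, -0.4079,  1.6483,  0.0619,  1.3533,  0.0861]), 'joint_velocities': array([ 0.0933,  0.0068, -0.1016, -0.0033,  0.0173,  0.0025,  1.4174]), 'tau': array([ -0.7595, -47.8612,  -1.6094, -39.1334,  -0.0217,  -0.0037,
        -2.9889]), 'position': array([ 0.4794, -0.2409,  0.2594]), 'ee_rot': array([0.7885, 0.615 , 0.    , 0.0001]), 'ft_force': array([0.1392, 0.1833, 0.4138]), 'torque': array([0.0153, 0.0113, 0.0128]), 'grip_width': 0.9955930461650551}
```

{"op": "arm_command", "data": {
  "targets": "0 0 0 0 0 -0.18; 0 0 0 0 0 -0.18; 0 0 0 0 0 -0.18; 0 0 0 0 0 -0.18; 0 0 0 0 0 -0.18"
}}

```text
clock: 3.65
position: [0.4794, -0.2409, 0.2594]
ee_rot: [0.443, 0.897, -0.0, 0.0]
ft_force: [-0.4, -0.2, -0.1]
grip_width: 0.995
```

{"op": "arm_command", "data": {
  "targets": "0 0 0 0 0 -0.18; 0 0 0 0 0 -0.18; 0 0 0 0 0 -0.18; 0 0 0 0 0 -0.18; 0 0 0 0 0 -0.15"
}}

```text
clock: 4.28
position: [0.4794, -0.2409, 0.2594]
ee_rot: [0.024, 1.0, -0.0, 0.0]
ft_force: [0.7, 0.1, 0.0]
grip_width: 0.997
```

{"op": "arm_command", "data": {
  "targets": "0 0 0 0 0 0; 0 0 0 0 0 0"
}}

```text
clock: 4.53
position: [0.4794, -0.2409, 0.2593]
ee_rot: [0.028, 1.0, -0.0, 0.0]
ft_force: [0.2, -0.4, -0.8]
grip_width: 0.987
```

```bash
python3 - <<'E'
from h import *
np.set_printoptions(precision=4,suppress=True)
c=manip.camera("wrist");save(c,"w1.png")
for t in ["stud_wing"]:
    for q in manip.search_frame(c,t)[:2]: print(q["p"],w(c,q["xyz"]),pix(c,w(c,q["xyz"])))
o=manip.get_obs();print(o["position"],o["ee_rot"],o["joint_pos"],o["clock"],2*np.arctan2(o["ee_rot"][1],o["ee_rot"][0]))
for a in [[.481,-.239,.16]]: print(pix(c,a))
np.savez("w1.npz",**{k:v for k,v in c.items()})
E
```

```text
0.87 [ 0.4802 -0.2433  0.1583] [[272.648  213.8744]]
0.68 [0.5936 0.1577 0.0125] [[551.8748 238.9874]]
[ 0.4794 -0.2409  0.2593] [ 0.0275  0.9996 -0.0001  0.    ] [ 0.8681  0.1669 -0.5425  1.6424  0.088   1.3567  1.8287] 4.625 3.086588587014257
[[277.9623 215.1595]]
```

View pics/w1.png

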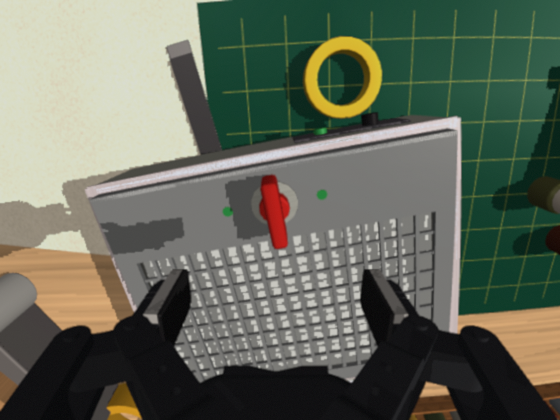

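```bash
python3 - <<'E'
import cv2
a=cv2.imread('pics/w1.png');cv2.imwrite('pics/w1z.png',cv2.resize(a[160:260,210:340],(780,600),interpolation=cv2.INTER_CUBIC))
E
```

```text
(no output)
```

View pics/w1z.png

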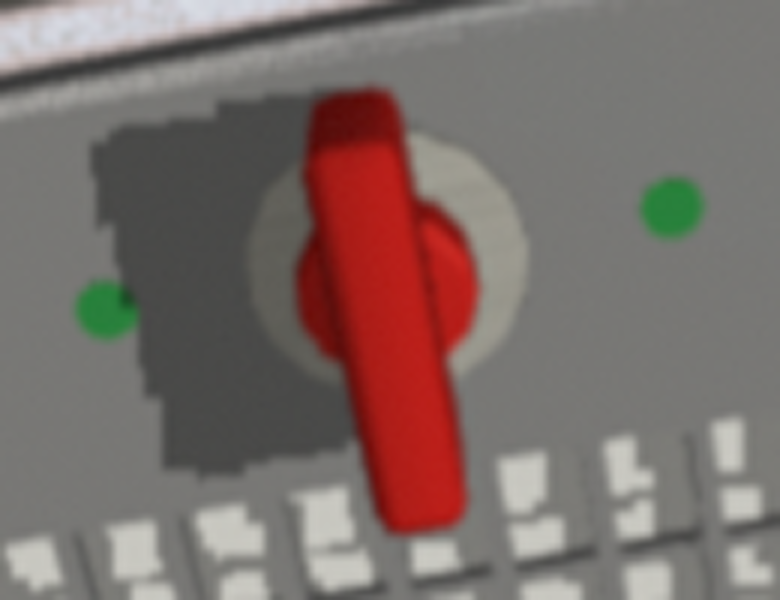

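```bash
python3 - <<'E'
from h import *
np.set_printoptions(precision=4,suppress=True)
c=dict(np.load("w1.npz"))
z=lambda x,y:(210+(x+.5)/6-.5,160+(y+.5)/6-.5)
d=onz(c,[z(106,310),z(672,208)],.122);v=d[1]-d[0];print(d,d.mean(0),np.arctan2(v[1],v[0])-np.pi/2)
d=onz(c,[z(388,257)],.126);print("disc",d)
d=onz(c,[z(357,145),z(424,530)],.16);v=d[1]-d[0];print(d,d.mean(0),np.linalg.norm(v),np.arctan2(v[1],v[0]))
print(d.mean(0))
E
```

```text
[[ 0.4881 -0.2875  0.122 ]
 [ 0.4762 -0.1976  0.122 ]] [ 0.4821 -0.2425  0.122 ] 0.131397117049306
disc [[ 0.4805 -0.2422  0.126 ]]
[[ 0.4541 -0.2446  0.16  ]
 [ 0.5108 -0.2386  0.16  ]] [ 0.4825 -0.2416  0.16  ] 0.05700944393737847 0.10611173880168424
[ 0.4825 -0.2416  0.16  ]
```

{"op": "arm_command", "data": {
  "targets": "-2 0 0 0 0 -0.185; 0 0 30 0 0 0; 0 0 30 0 0 0; 0 0 30 0 0 0; 0 0 0 0 0 0"
}}

```text
clock: 5.25
position: [0.4802, -0.2405, 0.1676]
ee_rot: [-0.066, 0.998, 0.001, -0.002]
ft_force: [-0.2, 0.8, 0.5]
grip_width: 0.994
```

```bash
python3 - <<'E'
from h import *
np.set_printoptions(precision=4,suppress=True)
c=manip.camera("wrist");save(c,"w2.png")
o=manip.get_obs();print(o["position"],o["ee_rot"],o["joint_pos"],o["clock"],2*np.arctan2(o["ee_rot"][1],o["ee_rot"][0])%6.2832)
E
```

```text
[ 0.4812 -0.2408  0.1693] [-0.0657  0.9978  0.0004 -0.0005] [ 0.8673  0.2416 -0.5541  1.7578  0.1361  1.1817  1.9765] 5.3 3.273012404061945
```

View pics/w2.png

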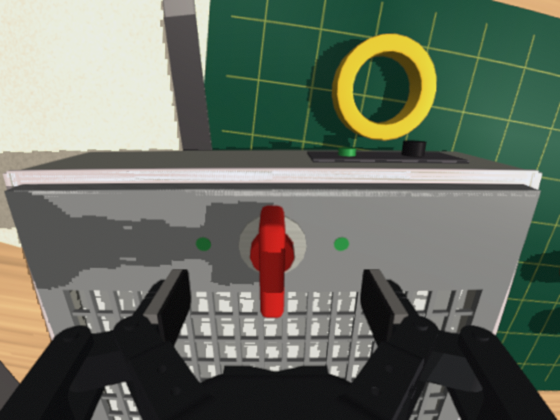

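{"op": "arm_command", "data": {
  "targets": "0 0 14 0 0 0; 0 0 14 0 0 0; 0 0 0 0 0 0"
}}

```text
clock: 5.68
position: [0.4807, -0.2407, 0.1402]
ee_rot: [-0.066, 0.998, 0.0, -0.001]
ft_force: [-0.5, -0.3, -0.5]
grip_width: 0.994
```

{"op": "arm_command", "data": {
  "targets": "0 0 0 0 0 0; 0 0 0 0 0 0; 0 0 0 0 0 0; 0 0 0 0 0 0; 0 0 0 0 0 0",
  "grip": 0,
  "squeeze": 80
}}

```text
clock: 6.3
position: [0.4816, -0.2421, 0.1417]
ee_rot: [-0.066, 0.998, -0.001, 0.001]
ft_force: [2.1, -5.9, 0.3]
grip_width: 0.148
```

{"op": "arm_command", "data": {
  "targets": "0 0 0 0 0 0; 0 0 0 0 0 0"
}}

```text
clock: 6.55
position: [0.4816, -0.2422, 0.1417]
ee_rot: [-0.066, 0.998, -0.001, 0.001]
ft_force: [0.9, -4.8, 0.1]
grip_width: 0.144
```

{"op": "arm_command", "data": {
  "targets": "0 -1.4 4 0 0 0; 0 0 4 0 0 0; 0 0 4 0 0 0; 0 0 3 0 0 0; 0 0 0 0 0 0"
}}

```text
clock: 7.18
position: [0.4799, -0.2427, 0.1266]
ee_rot: [-0.066, 0.998, 0.0, -0.002]
ft_force: [-13.8, 1.1, 15.4]
grip_width: 0.146
```

```bash
python3 - <<'E'
from h import *
np.set_printoptions(precision=4,suppress=True)
c=manip.camera("wrist");save(c,"w3.png")
o=manip.get_obs();print(o["position"],o["ft_force"],o["torque"],o["clock"],o["grip_width"])
E
```

```text
[ 0.4799 -0.2426  0.1267] [-14.1386   1.0305  15.1147] [ 0.2585  2.2036 -0.0487] 7.225 0.15133250279412463
```

View pics/w3.png

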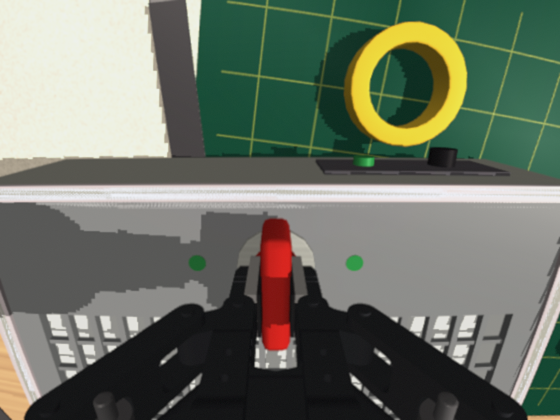

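{"op": "arm_command", "data": {
  "targets": "1.7 0 0 0 0 0; 0 0 0 0 0 0.1; 0 0 0 0 0 0.15; 0 0 0 0 0 0.15; 0 0 0 0 0 0"
}}

```text
clock: 7.85
position: [0.4799, -0.2422, 0.1273]
ee_rot: [0.134, 0.991, -0.0, -0.0]
ft_force: [-7.2, 1.8, 13.1]
grip_width: 0.145
```

{"op": "arm_command", "data": {
  "targets": "0 0 0 0 0 0.15; 0 0 0 0 0 0.15; 0 0 0 0 0 0.15; 0 0 0 0 0 0.15; 0 0 0 0 0 0.15"
}}

```text
clock: 8.48
position: [0.4804, -0.2416, 0.1273]
ee_rot: [0.489, 0.872, 0.0, 0.0]
ft_force: [-5.3, 4.3, 11.1]
grip_width: 0.146
```

{"op": "arm_command", "data": {
  "targets": "0 0 0 0 0 0.15; 0 0 0 0 0 0.15; 0 0 0 0 0 0.12; 0 0 0 0 0 0; 0 0 0 0 0 0"
}}

```text
clock: 9.1
position: [0.4808, -0.2414, 0.1274]
ee_rot: [0.658, 0.753, 0.001, 0.0]
ft_force: [-3.1, 3.8, 12.2]
grip_width: 0.145
```

```bash
python3 - <<'E'
from h import *
np.set_printoptions(precision=4,suppress=True)
c=manip.camera("wrist");save(c,"w4.png")
o=manip.get_obs();print(o["position"],o["ft_force"],o["torque"],o["clock"],o["grip_width"],o["joint_pos"],2*np.arctan2(o["ee_rot"][1],o["ee_rot"][0])%6.2832)
E
```

```text
[ 0.4808 -0.2414  0.1274] [-3.3165  3.9263 11.3707] [ 0.6992  0.4528 -0.0228] 9.15 0.15141833653694228 [ 0.684   0.2568 -0.3441  1.8133  0.0958  1.0866  0.44  ] 1.7050597970368702
```

View pics/w4.png

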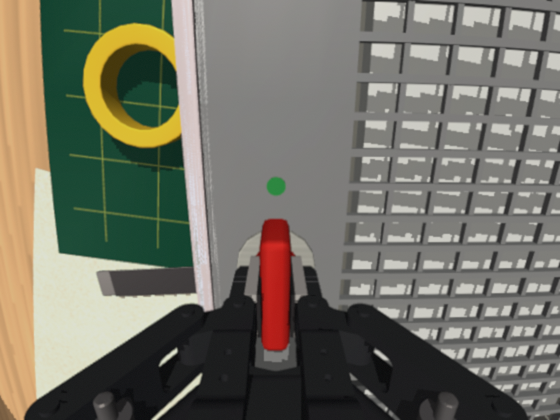

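{"op": "arm_command", "data": {
  "targets": "0 0 -2.5 0 0 0; 0 0 0 0 0 0"
}}

```text
clock: 9.4
position: [0.4809, -0.2414, 0.1294]
ee_rot: [0.658, 0.753, 0.001, 0.0]
ft_force: [0.3, 4.6, 7.8]
grip_width: 0.144
```

{"op": "arm_command", "data": {
  "targets": "0 0 0 0 0 0; 0 0 0 0 0 0; 0 0 0 0 0 0; 0 0 0 0 0 0; 0 0 0 0 0 0",
  "grip": 85
}}

```text
clock: 10.02
position: [0.4798, -0.2427, 0.1288]
ee_rot: [0.659, 0.752, -0.0, -0.0]
ft_force: [-0.3, 0.3, 0.2]
grip_width: 0.995
```

{"op": "arm_command", "data": {
  "targets": "0 0 -20 0 0 0; 0 0 -25 0 0 0; 0 0 -30 0 0 0; 0 0 -35 0 0 0; 0 0 0 0 0 0"
}}

```text
clock: 10.65
position: [0.4812, -0.2431, 0.2416]
ee_rot: [0.659, 0.753, 0.001, 0.002]
ft_force: [-0.0, -0.9, -0.5]
grip_width: 0.993
```

```bash
python3 - <<'E'
from h import *
np.set_printoptions(precision=4,suppress=True)
c=manip.camera("wrist");save(c,"w5.png")
for q in manip.search_frame(c,"stud_wing")[:1]: print(q["p"],w(c,q["xyz"]))
c=manip.camera("side");save(c,"s5.png")
o=manip.get_obs();print(o["position"],o["ft_force"],o["torque"],o["clock"],o["grip_width"],o["joint_pos"],2*np.arctan2(o["ee_rot"][1],o["ee_rot"][0])%6.2832)
E
```

```text
0.85 [ 0.4788 -0.2395  0.1468]
[ 0.4795 -0.2425  0.238 ] [0.4264 1.0715 0.1946] [ 0.0111  0.0048 -0.0638] 10.8 0.9961305628701334 [ 0.6952  0.1618 -0.3462  1.68    0.0566  1.3106  0.4715] 1.7037947307351515
```

View pics/w5.png

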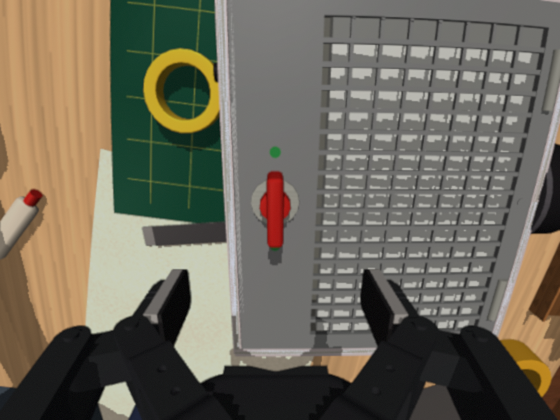

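View pics/s5.png

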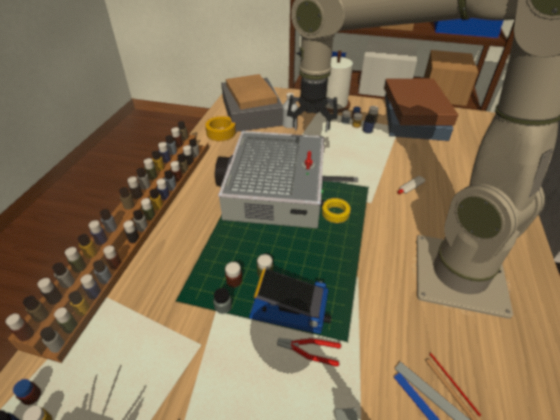

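{"op": "arm_command", "data": {
  "targets": "46 6 0 0 0 0; 46 6 0 0 0 0; 46 6 0 0 0 0; 46 6 0 0 0 0; 46 6 0 0 0 0",
  "grip": 0
}}

```text
clock: 11.42
position: [0.4784, -0.0092, 0.2378]
ee_rot: [0.659, 0.753, -0.0, -0.001]
ft_force: [1.2, -0.6, -0.4]
grip_width: -0.002
```

{"op": "arm_command", "data": {
  "targets": "46 6 0 0 0 0; 46 6 0 0 0 0; 46 6 0 0 0 0; 46 6 0 0 0 0; 0 0 0 0 0 0"
}}

```text
clock: 12.05
position: [0.4771, 0.1787, 0.2378]
ee_rot: [0.656, 0.755, -0.0, -0.001]
ft_force: [-0.2, -0.6, -0.6]
grip_width: -0.0
```

```bash
python3 - <<'E'
from h import *
np.set_printoptions(precision=4,suppress=True)
c=manip.camera("wrist");save(c,"w6.png")
for n in ["pedal_pad","footswitch"]:
  for q in manip.search_frame(c,n)[:1]: print(n,q["p"],w(c,q["xyz"]))
P=[[.476,.2255,.086]];print(pix(c,P))
o=manip.get_obs();print(o["position"],o["ft_force"],o["clock"],o["grip_width"],o["joint_pos"],2*np.arctan2(o["ee_rot"][1],o["ee_rot"][0])%6.2832)
np.savez("w6.npz",**c)
E
```

```text
pedal_pad 0.82 [0.4399 0.2257 0.0783]
footswitch 0.59 [0.4349 0.2309 0.0734]
[[281.3929 148.0105]]
[0.4784 0.1739 0.2379] [-0.6212  0.1318 -1.25  ] 12.2 0.001240575281435355 [ 0.2309  0.1367 -0.7198  1.732   0.0931  1.3092 -0.3763] 1.7029972572796948
```

View pics/w6.png

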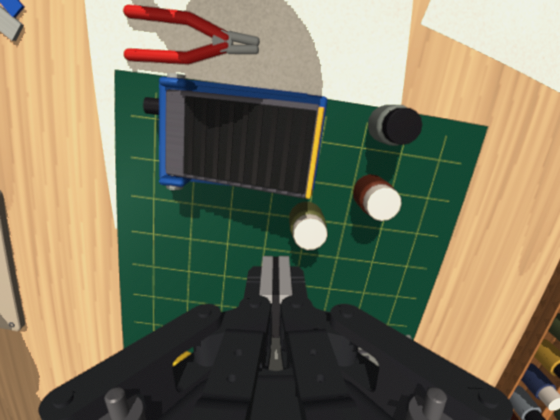

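```bash
python3 - <<'E'
from h import *
np.set_printoptions(precision=4,suppress=True)
c=dict(np.load("w6.npz"))
d=onz(c,[(325,106),(311,197),(318,152)],.094);v=d[0]-d[1];print(d,np.linalg.norm(v),np.arctan2(v[1],v[0])-np.pi/2)
E
```

```text
[[0.5083 0.2682 0.094 ]
 [0.5106 0.1845 0.094 ]
 [0.5094 0.2276 0.094 ]] 0.083796982265919 0.027641589611864692
```

{"op": "arm_command", "data": {
  "targets": "26 3 0 0 0 0; 26 3 0 0 0 0; 0 0 40 0 0 0; 0 0 40 0 0 0; 0 0 40 0 0 0"
}}

```text
clock: 12.82
position: [0.4779, 0.2254, 0.1173]
ee_rot: [0.659, 0.752, -0.0, 0.0]
ft_force: [-0.1, -1.1, 0.1]
grip_width: 0.0
```

{"op": "arm_command", "data": {
  "targets": "0 0 12 0 0 0; 0 0 4 0 0 0; 0 0 4 0 0 0; 0 0 0 0 0 0"
}}

```text
clock: 13.32
position: [0.4781, 0.2273, 0.0996]
ee_rot: [0.659, 0.752, 0.0, 0.0]
ft_force: [-0.1, 0.9, -0.4]
grip_width: 0.003
```

```bash
python3 - <<'E'
from h import *
np.set_printoptions(precision=4,suppress=True)
c=manip.camera("wrist");save(c,"w7.png")
o=manip.get_obs();print(o["position"],o["ft_force"],o["clock"])
E
```

```text
[0.4781 0.2274 0.0996] [0.7619 0.3177 0.6908] 13.375
```

View pics/w7.png

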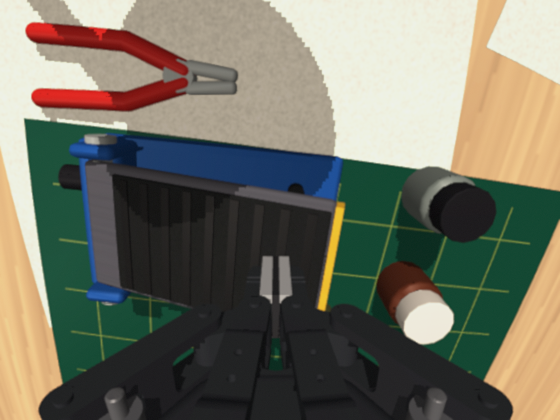

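{"op": "arm_command", "data": {
  "targets": "0 0 6 0 0 0; 0 0 6 0 0 0; 0 1 6 0 0 0; 0 1 5 0 0 0; 0 1 4 0 0 0"
}}

```text
clock: 14.0
position: [0.482, 0.2278, 0.0728]
ee_rot: [0.659, 0.752, 0.001, 0.001]
ft_force: [0.7, -2.4, 11.1]
grip_width: 0.001
```

{"op": "arm_command", "data": {
  "targets": "0 0 1 0 0 0; 0 0 0 0 0 0"
}}

```text
clock: 14.25
position: [0.4821, 0.2279, 0.0719]
ee_rot: [0.659, 0.752, 0.001, 0.001]
ft_force: [0.7, -1.5, 9.7]
grip_width: -0.002
```

Near the stop, but the force does not yet show the stop's reaction, so I press a little further.

{"op": "arm_command", "data": {
  "targets": "0 0 1.5 0 0 0; 0 0 1.5 0 0 0; 0 0 0 0 0 0"
}}

```text
clock: 14.62
position: [0.4825, 0.2279, 0.0704]
ee_rot: [0.659, 0.752, 0.001, 0.002]
ft_force: [-4.7, -5.0, 26.9]
grip_width: -0.002
```

{"op": "arm_command", "data": {
  "targets": "0 0 1 0 0 0; 0 0 1 0 0 0; 0 0 0 0 0 0"
}}

```text
clock: 15.0
position: [0.4826, 0.228, 0.0699]
ee_rot: [0.659, 0.752, 0.001, 0.002]
ft_force: [-11.5, -9.4, 44.9]
grip_width: -0.001
```

{"op": "arm_command", "data": {
  "targets": "0 0 -1 0 0 0; 0 0 0 0 0 0; 0 0 0 0 0 0; 0 0 0 0 0 0; 0 0 0 0 0 0"
}}

```text
clock: 15.62
position: [0.4826, 0.2279, 0.0702]
ee_rot: [0.659, 0.752, 0.001, 0.002]
ft_force: [-8.1, -7.5, 36.7]
grip_width: 0.001
```

{"op": "arm_command", "data": {
  "targets": "0 0 0 0 0 0; 0 0 0 0 0 0; 0 0 0 0 0 0; 0 0 0 0 0 0; 0 0 0 0 0 0"
}}

```text
clock: 16.25
position: [0.4826, 0.2279, 0.0702]
ee_rot: [0.659, 0.752, 0.001, 0.002]
ft_force: [-7.7, -7.3, 37.2]
grip_width: -0.0
```

```bash
python3 - <<'E'
from h import *
c=manip.camera("wrist");save(c,"w8.png");c=manip.camera("side");save(c,"s8.png")
a=c["frame"][230:350,200:360,::-1];cv2.imwrite("pics/s8z.png",cv2.resize(a,(800,600),interpolation=cv2.INTER_CUBIC))
o=manip.get_obs();print(o["position"],o["ft_force"],o["clock"])
E
```

```text
[0.48254934 0.22794078 0.07015747] [-8.35749382 -7.84100951 36.69400849] 16.35
```

View pics/s8z.png

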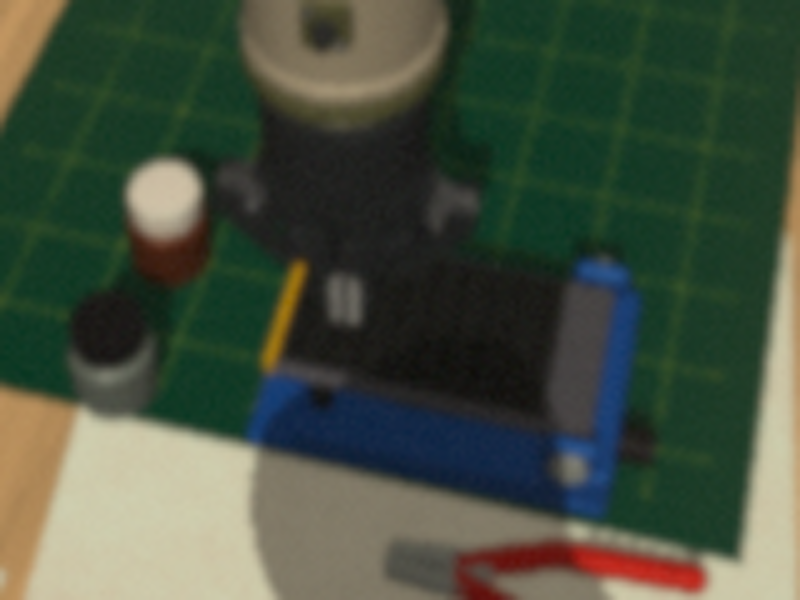

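View pics/w8.png

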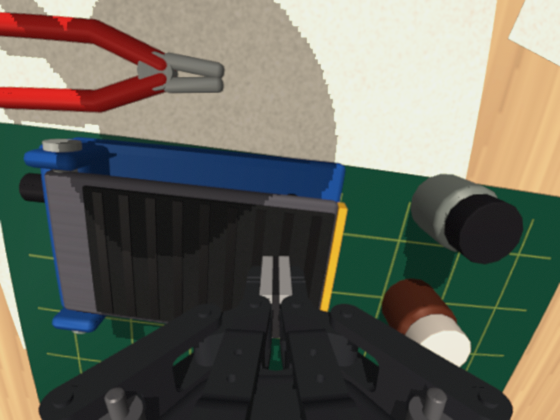

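{"op": "arm_command", "data": {
  "targets": "0 0 -6 0 0 0; 0 -1 -8 0 0 0; 0 -2 -10 0 0 0; 0 0 -20 0 0 0; 0 0 -30 0 0 0"
}}

```text
clock: 16.98
position: [0.4772, 0.2269, 0.1413]
ee_rot: [0.659, 0.753, -0.001, -0.0]
ft_force: [0.5, 0.3, 0.2]
grip_width: -0.003
```

{"op": "arm_command", "data": {
  "targets": "0 0 -35 0 0 0; 0 0 -40 0 0 0; 0 0 -20 0 0 0; 0 0 0 0 0 0; 0 0 0 0 0 0"
}}

```text
clock: 17.6
position: [0.4773, 0.2269, 0.235]
ee_rot: [0.659, 0.752, -0.001, -0.0]
ft_force: [0.1, -0.1, -0.1]
grip_width: 0.002
```

```bash
python3 - <<'E'
from h import *
np.set_printoptions(precision=4,suppress=True)
for n in ["top","side"]:
    c=manip.camera(n); save(c,n+"9.png")
    for t in ["stud_wing","pedal_pad","jar_rust_mid","jar_grey_mid","tape_mid","jar_olive_mid","cutters_mid","sanding_mid"]:
        for q in manip.search_frame(c,t)[:1]: print(n,t,round(q["p"],2),w(c,q["xyz"]))
c=manip.camera("wrist");save(c,"w9.png")
o=manip.get_obs();print(o["position"],o["ft_force"],o["clock"],abs(o["joint_velocities"]).max())
a=cv2.imread("pics/top9.png");cv2.imwrite('pics/t9z.png',cv2.resize(a[130:330,110:510],(800,400),interpolation=cv2.INTER_CUBIC))
E
```

```text
top stud_wing 0.8 [ 0.4818 -0.2368  0.1267]
top pedal_pad 0.83 [0.4316 0.2191 0.0721]
top jar_rust_mid 0.75 [0.5934 0.1761 0.0547]
top jar_grey_mid 0.69 [0.5938 0.2615 0.0591]
top tape_mid 0.79 [ 0.366  -0.1599  0.0283]
top jar_olive_mid 0.7 [0.5203 0.132  0.0552]
top sanding_mid 0.7 [ 0.3713 -0.3327  0.0051]
side stud_wing 0.48 [ 0.473  -0.2349  0.1261]
side pedal_pad 0.65 [0.428  0.2251 0.0714]
side jar_rust_mid 0.73 [0.5943 0.2788 0.0475]
side jar_grey_mid 0.63 [0.5919 0.2757 0.0472]
side tape_mid 0.92 [ 0.3663 -0.143   0.0209]
side jar_olive_mid 0.7 [0.5203 0.1383 0.0578]
side cutters_mid 0.9 [0.357  0.325  0.0156]
side sanding_mid 0.65 [ 0.3765 -0.3305  0.0002]
[0.4776 0.2272 0.2358] [-0.0276  0.1164 -0.0913] 18.55 0.000727494668687865
```

View pics/side9.png

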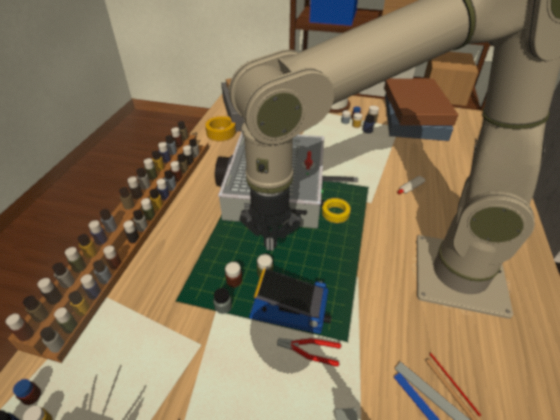

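View pics/t9z.png

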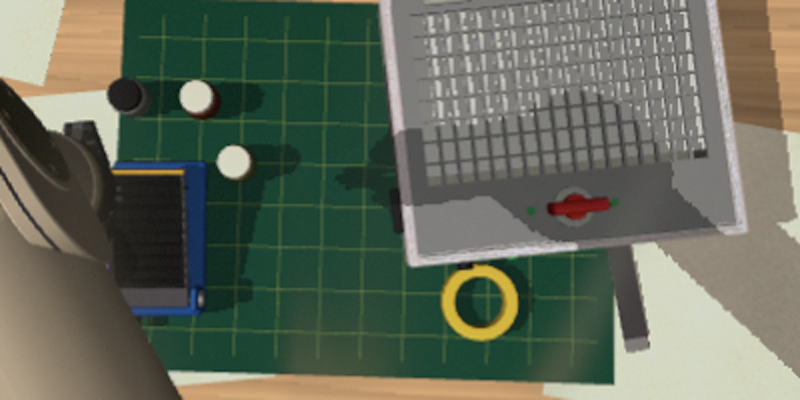

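View pics/w9.png

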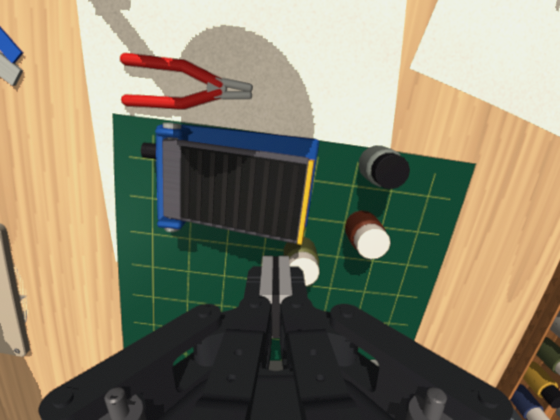

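```bash
python3 -c "
from workcell import manip
print(manip.hand_in())"
```

```text
the job is handed in; nothing more can be done
None
```

The cover is locked down flush, the fan pedal has had its test press, and the job is handed in. I handed it in at about 18.6 s of the 48 s allowed, and no verdict was reported.

- **Stud:** I gripped the red wing, pushed it down 15 mm, turned it 1.57 rad clockwise and let go. In the last pictures the wing points at the green dots. Its measured top dropped about 11 mm in the wrist view and about 21 mm in the final top view. The top-view figure overshoots the expected 12 mm and is probably detector error, because the wing was in shadow.
- **Pedal:** I pressed it with the closed fingers until the force climbed steeply on the stop, and held it there for about 1.7 s at about 37 N. The force touched 45 N before I backed off; this was on the fingertips, not the gripper body. The last pictures show the pedal back up.
- **Loose things:** The jars, tape and sanding stick measured within a few mm of where they started. The cutters were hidden in the top view, but in the side view they were within a few mm. The side view's first hit for the rust jar was actually on the grey jar. The top view puts the rust jar in place.
- **Robot:** It was standing still, clear of everything, with about 0 N on the wrist.

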